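# Switch on the welding bench in order

### The arm

A 6-joint arm with a two-finger parallel gripper is mounted at the origin on the work surface. World frame = base frame: x ahead of the robot, y to its left, z up, the work surface at z = 0. Lengths are in mm, angles in rad, forces in N, time in s.
With the tool pointing down it reaches from about 300 to 775 mm from the base axis. Payload 14.6 kg.
Tool frame: the origin (TCP) lies midway between the tips of the shut fingers; the grasp point (between the pads) lies grasp_offset behind it (grasp_offset is the distance from the TCP to the grasp point, in mm); z points along the fingers, y is the line along which they close (so a half turn about z gives the same grasp; the last joint's range is limited). The gripper opens to 94 mm and grips with 3 to 60 N. Pads are 16 mm wide; open, the fingers measure 119 mm over their backs; the gripper's body (75 mm by 177 mm) begins 78 mm behind the grasp point.
Start: joints at [-0.067, 0.3, 1.521, -0, 1.321, -0.067], TCP at [549.99, -0.002, 169.946] pointing down, gripper open.
Joint ranges: [-3.03, 3.03], [-0.79, 2.21], [0.23, 2.52], [-1.04, 4.18], [0, 3.07], [-2.55, 2.55]. Speed limits (rad/s): [2.22, 2.22, 2.57, 3.14, 3.14, 3.14].

### API

Orientations are given as [roll, pitch, yaw] about the fixed x, y, z axes, in that order (R = Rz(yaw) Ry(pitch) Rx(roll)).
In Python, from cell import * gives the robot as it stands. The module is installed in compiled form; this text tells all that it offers.
- The arm moves only by the shell command python3 -m jog 'ROWS' [FORCE]. ROWS is JSON, a list of rows, each a list of 3 entries, a list of its own where there are three numbers: the finger opening in mm, from 0 to 94, then the shift along the tool's x, y, z in units of 50 mm (1.0 is 50 mm), then the turn about the tool's z in units of 180 degrees (1.0 is 180 degrees). In form: [[fingers, [dx, dy, dz], twist], ...]. A call has 1 to 20 rows; each row shifts and turns the commanded pose from where the row before left it, along the tool's axes as they then stand; what a row does not reach is not made up. A row lasts 1/10 s, in which the tool goes at most 50 mm and 8.59 degrees, less where a joint would pass 70% of its speed; a pose out of reach is approached as far as the arm can. A call with a number of a shift or a turn outside -1 to 1 is refused whole. A call with a gripper value outside its range is refused whole. The fingers move at their own pace and stop on an object; FORCE is the grip in N (left out, the last holds). Time passes only in rows, so rows that do not move let the fingers close. It gives the time, the measured TCP pose, the force, the opening and the grip force at its end, in the units of the state.
- read_state(): the state, without advancing time (a new reading comes with each control period).
- camera(name): name is "scene" or "side" or "wrist"; returns the picture (384x512x3 uint8, red, green, blue); there is no depth.
- calibration(name): a dict with "mtx" (3x3 intrinsics, pixels), "cam_to_world" (4x4, takes a point from camera to world coordinates); the wrist camera has in their place "hand_eye" (4x4, takes a point from camera to tool coordinates, whose origin is the TCP and whose axes are the flange's). Camera axes: x right, y down, z forward; pixel columns grow to the right and rows downward; lengths in mm; the calibration is good to about 2 mm. A picture is of the moment at which its call begins: read the wrist's pose just before it. calibration takes no time and is no camera call.
- sign_off(): hands the job in; it is judged then, once.
Trained networks look in the newest picture that a camera, given by its name, has taken for a name from the list of things; names that differ only in an ending like _2 or _b are one class to them, and where a whole thing is asked for, a point or a joint stands for the part that bears it (a point fixed in the world has none). Each returns a list of dicts, best first, with "conf" (0 to 1); they miss things now and then, are a little off and sometimes report something else, mostly with a low value. They report only what shows in the picture. A call takes as long as a camera call. They do not tell look-alikes from the thing itself.
- regions_of(camera, query): "pixels" (384x512 bool, what is visible of it) and "rect" ([centre column, centre row, width, height] in pixels, round what is visible of it).
The state is a dict: "clock": time; "joints": joint angles; "qd": joint speeds; "effort": joint torques, N m; "eef_pos": TCP position; "eef_rot": TCP orientation; "wrist_force": force on the tool from outside, world axes, zero at the start; "moment": the same for the moment, N m; "finger_gap": finger opening in mm; "finger_force": force on a finger pad.
Only numpy, scipy, OpenCV 4.12 (cv2) and the standard library are available. Lean on these libraries where they do the work, as an engineer would, in place of code of your own. Each camera call takes 0.05 s, during which the arm holds its last target. There are 200 camera calls.

### The job

Switch on the welding bench with its push-in switches: press the square-headed button, then the wide mushroom button, then the tall thin plunger, in that order, each lightly from above until it is well in and stays in. Leave the bar-headed button out, and do not pick up, tip or shove the loose switch boxes or disturb the things standing among them.

Things in the scene. Friction and masses are not known exactly. Their poses are not given: they have to be found in the camera images.
- square_switch: Grey metal switch box, 88 x 88 mm and 50 mm high, loose on the bench on rubber feet, 0.6 to 1.1 kg. Origin: centre of its underside; z up. It carries the square-headed button (black slab 36 x 36 mm, 12 mm thick) at the middle of its top.
- square_top (a point): Centre of the top face of the square-headed button (black slab 36 x 36 mm, 12 mm thick); 80 mm above the bench while the button is out, and it moves down with the button.
- square_head (a joint): How far this button is pushed straight down, in m: 0 out, 0.012 at the stop. It has no spring: it slides under about 4 N and stays where it is left. Its black cap is cushioned on the stem: it also gives 1 mm per 3 N (5 mm at most) and springs back, which is not counted here. It counts as in from 0.007. Over 30 N on the switch is too rough.
- mushroom_switch: Grey metal switch box, 88 x 88 mm and 50 mm high, loose on the bench on rubber feet, 0.6 to 1.1 kg. Origin: centre of its underside; z up. It carries the mushroom button (black, round and low-domed, 54 mm wide, 16 mm thick) at the middle of its top.
- mushroom_top (a point): Centre of the top face of the mushroom button (black, round and low-domed, 54 mm wide, 16 mm thick); 84 mm above the bench while the button is out, and it moves down with the button.
- mushroom_head (a joint): How far this button is pushed straight down, in m: 0 out, 0.012 at the stop. It has no spring: it slides under about 4 N and stays where it is left. Its black cap is cushioned on the stem: it also gives 1 mm per 3 N (5 mm at most) and springs back, which is not counted here. It counts as in from 0.007. Over 30 N on the switch is too rough.
- plunger_switch: Grey metal switch box, 88 x 88 mm and 50 mm high, loose on the bench on rubber feet, 0.6 to 1.1 kg. Origin: centre of its underside; z up. It carries the plunger (black upright rod on a steel stem, 18 mm in diameter, flat top) at the middle of its top.
- plunger_top (a point): Centre of the top face of the plunger (black upright rod on a steel stem, 18 mm in diameter, flat top); 95 mm above the bench while the button is out, and it moves down with the button.
- plunger_head (a joint): How far this button is pushed straight down, in m: 0 out, 0.012 at the stop. It has no spring: it slides under about 4 N and stays where it is left. Its black cap is cushioned on the stem: it also gives 1 mm per 3 N (5 mm at most) and springs back, which is not counted here. It counts as in from 0.007. Over 30 N on the switch is too rough.
- bar_switch: Grey metal switch box, 88 x 88 mm and 50 mm high, loose on the bench on rubber feet, 0.6 to 1.1 kg. Origin: centre of its underside; z up. It carries the bar-headed button (black slab 18 x 60 mm, 12 mm thick, long side along the box's y) at the middle of its top.
- bar_top (a point): Centre of the top face of the bar-headed button (black slab 18 x 60 mm, 12 mm thick, long side along the box's y); 80 mm above the bench while the button is out, and it moves down with the button.
- bar_head (a joint): How far this button is pushed straight down, in m: 0 out, 0.012 at the stop. It has no spring: it slides under about 4 N and stays where it is left. Its black cap is cushioned on the stem: it also gives 1 mm per 3 N (5 mm at most) and springs back, which is not counted here. This one stays out (under 0.003).
- nut_pot: Bystander: open steel cup, 52 mm wide, 60 mm high. Origin: centre of its underside.
- oil_jar: Bystander: amber jar with black cap, 48 mm wide, 85 mm high. Origin: centre of its underside.
- tube_offcut: Bystander: short steel tube on end, 52 mm wide, 50 mm high. Origin: centre of its underside.
- angle_offcut: Bystander: dark steel angle, 50 x 40 mm, 50 mm high. Origin: centre of its underside.
- spray_can: Bystander: blue spray can, 54 mm wide, 120 mm high. Origin: centre of its underside.
- wrench: Bystander: spanner lying flat. Origin: on its underside.
- hammer: Bystander: hammer lying flat. Origin: on its underside.
Things that resemble listed ones, but are neither listed nor needed, are in the scene too. Leave any pink or purple look-alike of the square_switch alone.

How it is judged (in metres and radians):
On the way, in this order (a step that is already met when the one before it is completed fails the run):
1. the square-headed button is pushed in (7 mm or more) (value of joint square_head above 0.007 m), for 0.1 s.
2. the mushroom button is pushed in (7 mm or more) (value of joint mushroom_head above 0.007 m), for 0.1 s.
3. the plunger is pushed in (7 mm or more) (value of joint plunger_head above 0.007 m), for 0.1 s.
At the end, for the whole second after the job is handed in: The square, mushroom and plunger buttons are each pushed in 7 mm or more (of 12), the bar-headed button is under 3 mm, and all four boxes are at rest, upright within 0.1 rad and within 20 mm of where they began (value of joint each of square_head, mushroom_head, plunger_head above 0.007 m and value of joint bar_head below 0.003 m and distance of each of square_switch, mushroom_switch, plunger_switch, bar_switch from where it was at the start of the episode below 0.02 m and angle between each of square_switch, mushroom_switch, plunger_switch, bar_switch's own z axis and vertical below 0.1 rad and linear speed of each of square_switch, mushroom_switch, plunger_switch, bar_switch below 0.02 m/s); the robot touches nothing.
It fails at once if a button is pressed (over 3 mm) before the one that comes before it in the order is in (7 mm) ((value of joint mushroom_head above 0.003 m and value of joint square_head below 0.007 m) or (value of joint plunger_head above 0.003 m and value of joint mushroom_head below 0.007 m)).
It fails at once if the bar-headed button is pressed (over 3 mm) (value of joint bar_head above 0.003 m).
It fails at once if a switch is pushed with more than 30 N (contact force between any of the arm, the fingers and square_switch above 30 N or contact force between any of the arm, the fingers and mushroom_switch above 30 N or contact force between any of the arm, the fingers and plunger_switch above 30 N or contact force between any of the arm, the fingers and bar_switch above 30 N).
It fails at once if a switch box is lifted more than 8 mm, shoved more than 20 mm or tipped by more than 0.25 rad (height (world z) of any of square_switch, mushroom_switch, plunger_switch, bar_switch above 0.008 m or distance of any of square_switch, mushroom_switch, plunger_switch, bar_switch from where it was at the start of the episode above 0.02 m or angle between any of square_switch, mushroom_switch, plunger_switch, bar_switch's own z axis and vertical above 0.25 rad).
It fails at once if a bystander is moved more than 20 mm (distance of any of nut_pot, oil_jar, tube_offcut, angle_offcut, spray_can, wrench, hammer from where it was at the start of the episode above 0.02 m).
It also fails if it takes over 40 s, if anything falls off the work surface, if the arm or the gripper's body presses on something with over 40 N, if the wrist force passes 120 N, or if a joint passes its speed limit or range.

## Working session

There is one attempt and no reset: what is moved stays moved. The work goes in short steps, Python scripts to look and compute and a shell command to move; the robot and the scene stay as the last step left them, time stands still between calls to the robot, and variables do not carry over. Pictures are saved under pics/ and viewed, at most 10 in all, crops included, and the job is handed in when it is done.

```bash
mkdir -p pics; cat > h.py <<'E'
from cell import *
import numpy as np, cv2
from scipy.spatial.transform import Rotation as R
def T(cam,s=None):
    c=calibration(cam)
    if cam!="wrist": return np.array(c["mtx"]),np.array(c["cam_to_world"])
    M=np.eye(4);M[:3,:3]=R.from_euler("xyz",s["eef_rot"]).as_matrix();M[:3,3]=s["eef_pos"]
    return np.array(c["mtx"]),M@np.array(c["hand_eye"])
def hit(K,M,u,v,z):
    d=M[:3,:3]@np.linalg.inv(K)@[u,v,1];o=M[:3,3]
    return (o+d*(z-o[2])/d[2])
def proj(K,M,p):
    q=np.linalg.inv(M)@np.r_[p,1];q=K@q[:3];return q[:2]/q[2]
E
python3 - <<'E'
from h import *
s=read_state();print(s)
ims=[]
for c in["scene","side"]:
    im=camera(c)[:,:,::-1].copy();cv2.imwrite(f"pics/{c}0.png",im)
    K,M=T(c);print(c,M[:3,3].round())
    for n in["square_top","mushroom_top","plunger_top","bar_top","square_switch","mushroom_switch","plunger_switch","bar_switch"]:
        for r in regions_of(c,n)[:5]:
            u,v=r["rect"][:2]
            print(n,round(r["conf"],2),np.round(r["rect"]),hit(K,M,u,v,60).round())
E
```

```text
{'clock': 0.0, 'joints': array([-6.65675944e-02,  3.00450730e-01,  1.52154896e+00, -9.70135865e-06,
        1.32068369e+00, -6.66077630e-02]), 'qd': array([-0.00022022,  0.00056284, -0.00138326, -0.00174373,  0.00087298,
       -0.00158172]), 'effort': array([-1.53750298e-03, -5.31805658e+01, -3.52735734e+01,  7.07558286e-02,
        2.43994006e-02, -4.79655944e-05]), 'eef_pos': array([5.49716243e+02, 3.09227254e-02, 1.69411106e+02]), 'eef_rot': array([-3.14050372e+00, -6.32213634e-05,  1.57083887e+00]), 'wrist_force': array([ 0.20290518, -0.2065202 ,  0.00707117]), 'moment': array([0.01211133, 0.02603563, 0.05953127]), 'finger_force': 0.0, 'finger_gap': 93.9618715961159}
scene [1345. -392.  657.]
square_top 0.65 [165. 227.  18.  17.] [ 471. -284.   60.]
square_top 0.46 [167. 243.  47.  45.] [ 538. -293.   60.]
square_top 0.45 [148. 199.  16.  12.] [ 317. -303.   60.]
mushroom_top 0.6 [294. 190.  16.   9.] [414. 107.  60.]
bar_top 0.74 [248. 228.  24.  13.] [552. -89.  60.]
square_switch 0.86 [133. 186.  39.  31.] [ 226. -332.   60.]
square_switch 0.75 [148. 214.  32.  40.] [ 393. -3
[... 500 characters left out ...]
 60.]
mushroom_top 0.63 [244. 214.  17.  12.] [447.  83.  60.]
plunger_top 0.55 [224. 170.  14.  17.] [574. -96.  60.]
plunger_top 0.52 [166. 237.   6.   6.] [631. 227.  60.]
bar_top 0.67 [224. 170.  11.  11.] [574. -96.  60.]
square_switch 0.83 [306. 153.  30.  29.] [ 330. -258.   60.]
square_switch 0.77 [349. 157.  31.  29.] [ 185. -274.   60.]
square_switch 0.63 [264. 149.  28.  30.] [ 476. -242.   60.]
mushroom_switch 0.64 [247. 223.  40.  40.] [429. 114.  60.]
plunger_switch 0.86 [167. 248.  44.  34.] [613. 261.  60.]
plunger_switch 0.24 [247. 214.  13.  11.] [440.  80.  60.]
bar_switch 0.95 [225. 177.  28.  33.] [558. -62.  60.]
bar_switch 0.34 [264. 140.   4.   8.] [ 493. -294.   60.]
```

View pics/scene0.png

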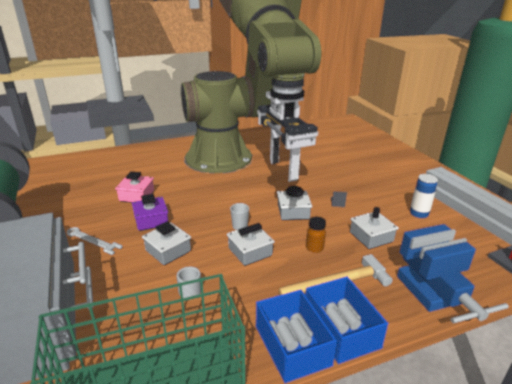

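View pics/side0.png

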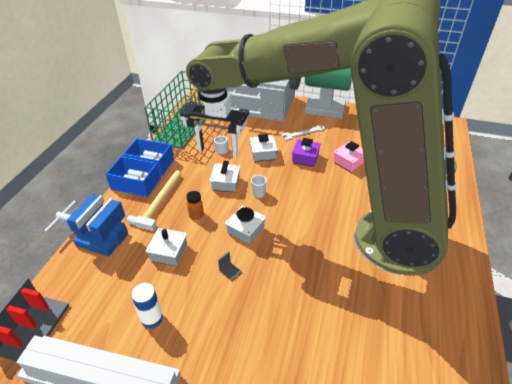

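Scene shows the grey square-headed box at (167,243) with its head at (165,228), the bar at (248,229), the mushroom at (294,190) and the plunger top at about (376,211). The pink and purple look-alikes are behind the square one. In side they are at (264,140), (224,170), (246,214) and (166,235).

```bash
python3 - <<'E'
from h import *
Ks,Ms=T("scene");Kd,Md=T("side")
for n,a,b,z in[("sq",(165,228),(264,140),75),("mu",(294,190),(245,214),76),("pl",(376,210),(166,234),93),("bar",(248,229),(224,170),75)]:
    print(n,hit(Ks,Ms,*a,z).round(),hit(Kd,Md,*b,z).round())
print(T("wrist",read_state())[1].round(2))
E
python3 -m jog '[[0,[0,0,-0.6],0],[0,[0,0,0],0]]'
```

```text
sq [ 497. -288.   75.] [ 486. -273.   75.]
mu [442.  93.  76.] [441.  95.  76.]
pl [636. 230.  93.] [619. 241.  93.]
bar [574. -98.  75.] [567. -77.  75.]
[[ 1.0000e+00  0.0000e+00  0.0000e+00  5.4974e+02]
 [ 0.0000e+00 -9.6000e-01 -2.8000e-01  8.2260e+01]
 [ 0.0000e+00  2.8000e-01 -9.6000e-01  3.8385e+02]
 [ 0.0000e+00  0.0000e+00  0.0000e+00  1.0000e+00]]
clock: 1.1
eef_pos: [551.2, -0.0, 203.3]
eef_rot: [3.137, 0.0, 1.571]
wrist_force: [0.2, 0.5, -0.6]
finger_gap: 81.2
finger_force: 0.0
```

```bash
python3 -m jog '[[0,[-0.7,-0.15,0],0],[0,[-0.7,-0.15,0],0],[0,[-0.7,-0.15,0],0],[0,[-0.7,-0.15,0],0],[0,[-0.7,-0.15,0],0],[0,[-0.7,-0.15,0],0],[0,[-0.7,-0.15,0],0],[0,[-0.7,-0.15,0],0],[0,[0,0,0],0],[0,[0,0,0],0],[0,[0,0,0],0]]'
cat > look.py <<'E'
import sys
from h import *
n,z,f=sys.argv[1],float(sys.argv[2]),sys.argv[3]
s=read_state();im=camera("wrist")[:,:,::-1].copy();cv2.imwrite(f"pics/{f}.png",im)
K,M=T("wrist",s);print(s["eef_pos"].round(1),"tip px",proj(K,M,s["eef_pos"]).round())
for r in regions_of("wrist",n)[:3]:
    p=r["pixels"];v,u=np.nonzero(p);print(round(r["conf"],2),np.round(r["rect"],1),"rect",hit(K,M,*r["rect"][:2],z).round(1),"centroid",hit(K,M,u.mean(),v.mean(),z).round(1))
E
python3 look.py square_top 80 w1
```

```text
clock: 2.2
eef_pos: [490.2, -279.2, 199.8]
eef_rot: [-3.142, -0.0, 1.571]
wrist_force: [0.9, 0.0, 1.3]
finger_gap: 0.6
finger_force: 0.0
[ 490.2 -279.2  199.8] tip px [251. 218.]
0.84 [105.1 198.8  37.3  36. ] rect [ 338.6 -303.9   80. ] centroid [ 340.1 -303.9   80. ]
0.83 [255.8 181.8  44.3  40.3] rect [ 494.7 -285.6   80. ] centroid [ 493.5 -287.2   80. ]
```

View pics/w1.png

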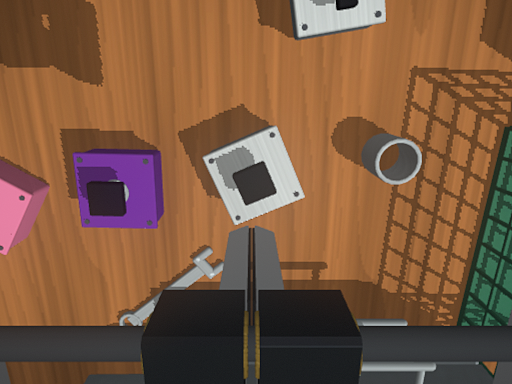

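The wrist view has the grey square head at (254,183), just ahead of the shut fingertips at (252,228). The target is about (494,-286), so I shift and descend to just above it.

```bash
python3 -m jog '[[0,[-0.14,0.08,0.4],0],[0,[0,0,0.5],0],[0,[0,0,0.5],0],[0,[0,0,0.5],0],[0,[0,0,0.3],0],[0,[0,0,0.1],0],[0,[0,0,0],0],[0,[0,0,0],0]]'; python3 look.py square_top 80 w2
```

```text
clock: 3.1
eef_pos: [494.5, -287.0, 86.0]
eef_rot: [3.14, 0.001, 1.571]
wrist_force: [0.6, 0.3, 0.2]
finger_gap: 0.5
finger_force: 0.0
[ 494.5 -287.    86. ] tip px [251. 218.]
0.94 [ 32.9 236.2  61.   51.3] rect [ 340.3 -302.9   80. ] centroid [ 341.5 -302.6   80. ]
0.82 [248.7 206.2  67.6  51.9] rect [ 492.6 -280.5   80. ] centroid [ 493.2 -282.6   80. ]
```

View pics/w2.png

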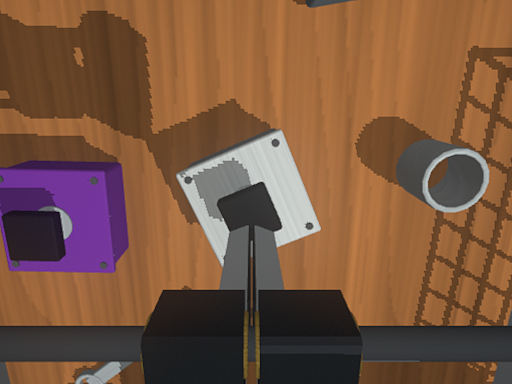

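The tip is over the square head, at (250,226). Next I press it gently.

```bash
python3 -m jog '[[0,[0,0,0.04],0],[0,[0,0,0.04],0],[0,[0,0,0.04],0],[0,[0,0,0.04],0],[0,[0,0,0.03],0],[0,[0,0,0.03],0],[0,[0,0,0],0]]'
```

```text
clock: 3.9
eef_pos: [493.9, -287.0, 73.7]
eef_rot: [-3.141, -0.0, 1.571]
wrist_force: [-0.4, -0.6, -0.0]
finger_gap: 0.6
finger_force: 0.0
```

```bash
python3 -m jog '[[0,[0,0,0.03],0],[0,[0,0,0.03],0],[0,[0,0,0],0]]'; python3 look.py square_top 72 w3
```

```text
clock: 4.2
eef_pos: [493.9, -286.9, 70.7]
eef_rot: [-3.141, -0.0, 1.571]
wrist_force: [-0.2, -0.2, 0.3]
finger_gap: 0.2
finger_force: 0.0
[ 493.9 -286.9   70.7] tip px [251. 218.]
0.9 [249.6 214.4  71.5  49.8] rect [ 492.6 -283.8   72. ] centroid [ 493.1 -283.2   72. ]
0.87 [ 26.5 244.7  53.   55.7] rect [ 339. -306.   72.] centroid [ 338.6 -306.4   72. ]
```

View pics/w3.png

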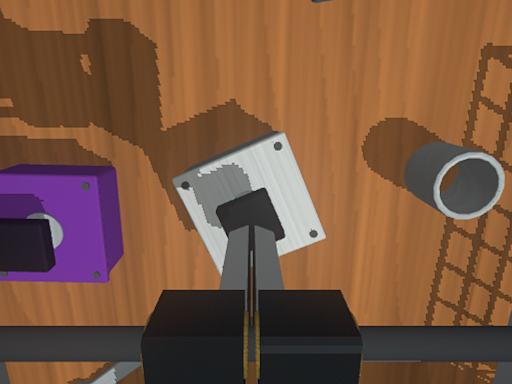

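```bash
python3 - <<'E'
from h import *
o=[]
for c,x,y in[("scene",135,195),("side",232,115)]:
    a=cv2.imread(f"pics/{c}0.png");b=camera(c)[:,:,::-1]
    o.append(np.hstack([cv2.resize(i[y:y+60,x:x+64],None,fx=5,fy=5,interpolation=2) for i in(a,b)]))
cv2.imwrite("pics/cmp.png",cv2.resize(np.vstack(o),(640,600)))
s=read_state();K,M=T("wrist",s);p=s["eef_pos"]
for dy in(-8,0,8):
  for dz in(0,5,10):print(dy,dz,proj(K,M,p+[0,dy,dz]).round())
E
```

```text
-8 0 [251. 229.]
-8 5 [251. 232.]
-8 10 [251. 235.]
0 0 [251. 218.]
0 5 [251. 221.]
0 10 [251. 224.]
8 0 [251. 207.]
8 5 [251. 209.]
8 10 [251. 212.]
```

View pics/cmp.png

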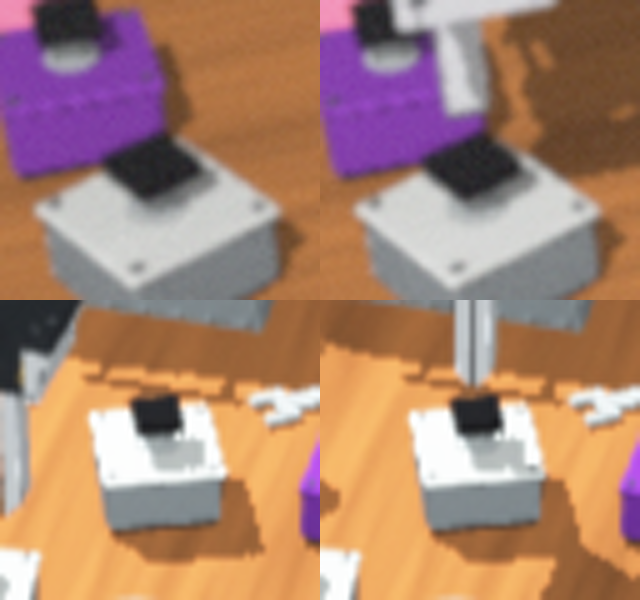

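The tip hangs clear of the head in both views, in scene at about (164,217) and in side at about (262,132). I'll triangulate the tip and the head centre.

```bash
python3 - <<'E'
from h import *
Ks,Ms=T("scene");Kd,Md=T("side")
def tri(a,b):
    P=[K@np.linalg.inv(M)[:3] for K,M in((Ks,Ms),(Kd,Md))]
    x=cv2.triangulatePoints(P[0],P[1],np.float64(a).reshape(2,1),np.float64(b).reshape(2,1));return (x[:3]/x[3]).ravel().round(1)
s=read_state();p=s["eef_pos"]
print("tip",tri((164,217),(262.5,132)),"eef",p.round(1),proj(Ks,Ms,p),proj(Kd,Md,p))
print("head top", tri((165.5,226.5),(263.5,137.5)))
for q in ([494,-286,80],[494,-280,80]):print(q,proj(Ks,Ms,q),proj(Kd,Md,q))
K,M=T("wrist",s);print(K.round(1).tolist(),np.array(calibration("wrist")["hand_eye"]).round(3).tolist())
E
```

```text
tip [ 493.2 -284.8  102.4] eef [ 494. -287.   71.] [165.18832842 228.62740221] [262.84465969 138.37732775]
head top [ 491.5 -285.6   75.8]
[494, -286, 80] [165.22085494 225.53117057] [262.78166256 136.47037867]
[494, -280, 80] [167.65299057 225.03612653] [262.32962857 137.40761727]
[[337.9, 0.0, 251.1], [0.0, 337.9, 191.1], [0.0, 0.0, 1.0]] [[0.0, -0.959, -0.283, 82.274], [1.0, 0.0, 0.0, -0.257], [-0.0, -0.283, 0.959, -213.895], [0.0, 0.0, 0.0, 1.0]]
```

The tip sits about 30 mm above the reported TCP, which agrees with the wrist view. The xy position is right, so I continue down and watch the force.

```bash
python3 -c "
import cell;print(getattr(cell,'grasp_offset',None))"
python3 -m jog '[[0,[0,0,0.06],0],[0,[0,0,0.06],0],[0,[0,0,0.06],0],[0,[0,0,0.06],0],[0,[0,0,0],0],[0,[0,0,0],0]]'
python3 -m jog '[[0,[0,0,0.04],0],[0,[0,0,0.04],0],[0,[0,0,0],0],[0,[0,0,0],0]]'
```

```text
18.8
clock: 5.0
eef_pos: [494.0, -287.0, 58.9]
eef_rot: [-3.142, -0.0, 1.571]
wrist_force: [0.6, -1.4, -0.6]
finger_gap: 0.4
finger_force: 0.0
clock: 5.4
eef_pos: [494.0, -287.0, 54.9]
eef_rot: [-3.141, -0.0, 1.571]
wrist_force: [-0.5, -0.8, 0.3]
finger_gap: 0.4
finger_force: 0.0
```

```bash
python3 -m jog '[[0,[0,0,0.04],0],[0,[0,0,0.04],0],[0,[0,0,0],0]]'
python3 -m jog '[[0,[0,0,0.04],0],[0,[0,0,0.02],0],[0,[0,0,0],0]]'
```

```text
clock: 5.7
eef_pos: [493.8, -286.9, 50.6]
eef_rot: [-3.141, -0.0, 1.571]
wrist_force: [-0.0, 0.6, 0.7]
finger_gap: 0.7
finger_force: 0.0
clock: 6.0
eef_pos: [493.9, -286.9, 47.7]
eef_rot: [-3.141, -0.0, 1.571]
wrist_force: [-0.7, -0.7, -0.3]
finger_gap: 0.6
finger_force: 0.0
```

```bash
python3 -m jog '[[0,[0,0,0.04],0],[0,[0,0,0.02],0],[0,[0,0,0],0]]'; python3 - <<'E'
from h import *
o=[]
for c,x,y in[("scene",135,195),("side",232,115)]:
    a=cv2.imread(f"pics/{c}0.png");b=camera(c)[:,:,::-1]
    o.append(np.hstack([cv2.resize(i[y:y+60,x:x+64],None,fx=5,fy=5,interpolation=2) for i in(a,b)]))
cv2.imwrite("pics/cmp2.png",np.vstack(o))
E
```

```text
clock: 6.3
eef_pos: [494.0, -287.0, 44.8]
eef_rot: [-3.141, -0.0, 1.571]
wrist_force: [0.3, 0.7, 0.2]
finger_gap: 0.2
finger_force: 0.0
```

View pics/cmp2.png

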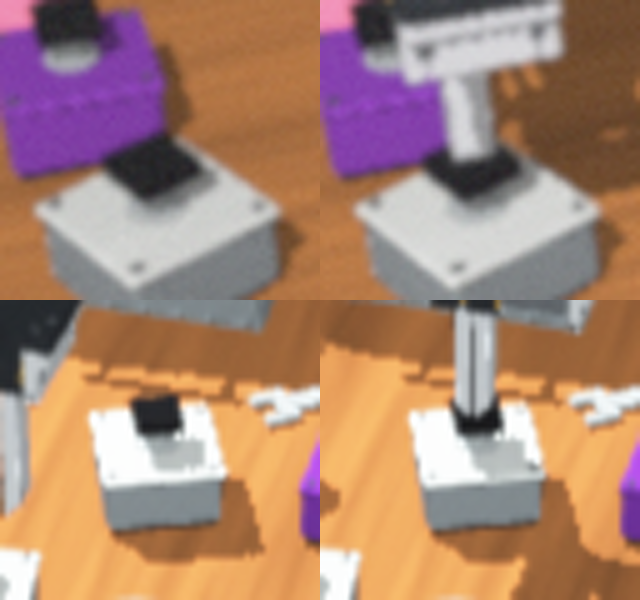

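The tip is now right over the head in both views and nearly touching. I continue in small steps.

```bash
python3 -m jog '[[0,[0,0,0.04],0],[0,[0,0,0.02],0],[0,[0,0,0],0]]'; python3 -m jog '[[0,[0,0,0.04],0],[0,[0,0,0.02],0],[0,[0,0,0],0]]' 
```

```text
clock: 6.7
eef_pos: [494.1, -287.1, 42.1]
eef_rot: [3.141, 0.0, 1.571]
wrist_force: [-0.3, 0.3, 3.0]
finger_gap: 0.5
finger_force: 1.7
clock: 7.0
eef_pos: [494.1, -287.1, 38.9]
eef_rot: [3.141, 0.0, 1.571]
wrist_force: [0.1, -0.5, 3.8]
finger_gap: 0.5
finger_force: 1.6
```

```bash
python3 -m jog '[[0,[0,0,0.04],0],[0,[0,0,0.04],0],[0,[0,0,0.03],0],[0,[0,0,0.03],0],[0,[0,0,0],0]]';python3 -m jog '[[0,[0,0,0.04],0],[0,[0,0,0],0]]' 
```

```text
clock: 7.5
eef_pos: [494.0, -287.0, 31.8]
eef_rot: [3.142, 0.0, 1.571]
wrist_force: [1.1, -0.9, 2.7]
finger_gap: 0.6
finger_force: 1.6
clock: 7.7
eef_pos: [494.1, -287.1, 30.1]
eef_rot: [3.141, 0.0, 1.571]
wrist_force: [-0.5, -0.3, 7.2]
finger_gap: 0.5
finger_force: 3.9
```

The square button is at its stop (7 N). Lift off and go over to the mushroom.

```bash
python3 -m jog '[[0,[0,0,-0.3],0],[0,[0,0,-0.8],0],[0,[0,0,-0.8],0],[0,[0.76,-0.1,0],0],[0,[0.76,-0.1,0],0],[0,[0.76,-0.1,0],0],[0,[0.76,-0.1,0],0],[0,[0.76,-0.1,0],0],[0,[0.76,-0.1,0],0],[0,[0.76,-0.1,0],0],[0,[0.76,-0.1,0],0],[0,[0.76,-0.1,0],0],[0,[0.76,-0.1,0],0],[0,[0,0,0],0],[0,[0,0,0],0],[0,[0,0,0],0]]'; python3 look.py mushroom_top 80 w4
```

```text
clock: 9.3
eef_pos: [444.0, 92.3, 125.1]
eef_rot: [-3.141, 0.0, 1.57]
wrist_force: [0.4, -0.5, 0.1]
finger_gap: 0.8
finger_force: 0.0
[444.   92.3 125.1] tip px [251. 218.]
0.71 [247.6 195.8  71.4  62.6] rect [441.   94.1  80. ] centroid [441.7  94.2  80. ]
```

View pics/w4.png

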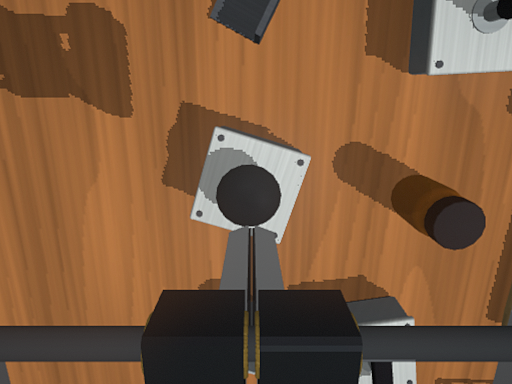

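The mushroom cap is at (248,196), within 3 mm of the tool axis. I descend to just above it, then press.

```bash
python3 -m jog '[[0,[0.04,-0.05,0.3],0],[0,[0,0,0.5],0],[0,[0,0,0.4],0],[0,[0,0,0.2],0],[0,[0,0,0.06],0],[0,[0,0,0],0],[0,[0,0,0],0]]'; python3 -m jog '[[0,[0,0,0.04],0],[0,[0,0,0.04],0],[0,[0,0,0.04],0],[0,[0,0,0.04],0],[0,[0,0,0],0]]'
```

```text
clock: 10.1
eef_pos: [442.0, 94.9, 52.8]
eef_rot: [3.14, -0.0, 1.571]
wrist_force: [0.8, -0.1, 0.5]
finger_gap: 0.8
finger_force: 0.0
clock: 10.6
eef_pos: [441.7, 95.0, 43.9]
eef_rot: [3.141, -0.0, 1.571]
wrist_force: [2.0, 0.0, 3.0]
finger_gap: 0.4
finger_force: 1.6
```

```bash
python3 -m jog '[[0,[0,0,0.04],0],[0,[0,0,0.04],0],[0,[0,0,0.04],0],[0,[0,0,0],0]]'; python3 -m jog '[[0,[0,0,0.03],0],[0,[0,0,0.03],0],[0,[0,0,0],0]]'
```

```text
clock: 11.0
eef_pos: [441.6, 95.0, 37.7]
eef_rot: [3.141, -0.0, 1.571]
wrist_force: [3.0, -0.3, 3.4]
finger_gap: 0.3
finger_force: 1.5
clock: 11.3
eef_pos: [441.6, 95.0, 34.9]
eef_rot: [3.141, -0.0, 1.571]
wrist_force: [2.0, -0.1, 4.9]
finger_gap: 0.7
finger_force: 2.6
```

```bash
python3 -m jog '[[0,[0,0,0.03],0],[0,[0,0,0],0]]'; python3 -m jog '[[0,[0,0,-0.3],0],[0,[0,0,-0.8],0],[0,[0,0,-0.8],0],[0,[0.35,0.46,0],0],[0,[0.35,0.46,0],0],[0,[0.35,0.46,0],0],[0,[0.35,0.46,0],0],[0,[0.35,0.46,0],0],[0,[0.35,0.46,0],0],[0,[0.35,0.46,0],0],[0,[0.35,0.46,0],0],[0,[0,0,0],0],[0,[0,0,0],0],[0,[0,0,0],0]]'; python3 look.py plunger_top 95 w5
```

```text
clock: 11.5
eef_pos: [441.7, 95.1, 33.7]
eef_rot: [3.141, -0.0, 1.571]
wrist_force: [0.9, 0.3, 10.0]
finger_gap: 0.8
finger_force: 4.4
clock: 12.9
eef_pos: [624.8, 234.5, 128.1]
eef_rot: [-3.14, 0.0, 1.571]
wrist_force: [1.0, 0.0, -0.2]
finger_gap: 0.3
finger_force: 0.0
[624.8 234.5 128.1] tip px [251. 218.]
0.73 [256.6 201.4  26.1  27.6] rect [628.7 235.5  95. ] centroid [628.9 236.6  95. ]
```

View pics/w5.png

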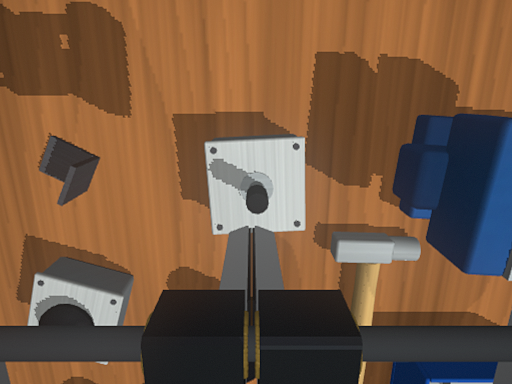

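The plunger's top face is at about (257,203), some 4 mm in +x from the tool axis. I shift, descend and press.

```bash
python3 -m jog '[[0,[0,0.07,0.3],0],[0,[0,0,0.4],0],[0,[0,0,0.3],0],[0,[0,0,0.2],0],[0,[0,0,0.08],0],[0,[0,0,0],0],[0,[0,0,0],0]]'; python3 look.py plunger_top 95 w6;python3 -m jog '[[0,[0,0,0.04],0],[0,[0,0,0.04],0],[0,[0,0,0.04],0],[0,[0,0,0.04],0],[0,[0,0,0],0]]'
```

```text
clock: 13.7
eef_pos: [629.4, 235.1, 65.2]
eef_rot: [3.141, -0.0, 1.571]
wrist_force: [0.5, -0.6, -0.3]
finger_gap: 0.5
finger_force: 0.0
[629.4 235.1  65.2] tip px [251. 218.]
0.7 [252.6 220.6  29.   15.4] rect [629.9 245.   95. ] centroid [629.4 245.4  95. ]
clock: 14.3
eef_pos: [629.1, 235.0, 56.4]
eef_rot: [3.141, -0.0, 1.571]
wrist_force: [-1.0, 0.1, 2.7]
finger_gap: 0.4
finger_force: 1.6
```

```bash
python3 -m jog '[[0,[0,0,0.04],0],[0,[0,0,0.04],0],[0,[0,0,0.04],0],[0,[0,0,0],0]]'; python3 -m jog '[[0,[0,0,0.04],0],[0,[0,0,0.04],0],[0,[0,0,0.02],0],[0,[0,0,0],0]]'
```

```text
clock: 14.7
eef_pos: [629.0, 235.0, 50.2]
eef_rot: [3.142, -0.0, 1.571]
wrist_force: [0.5, 0.5, 3.1]
finger_gap: 0.5
finger_force: 1.6
clock: 15.1
eef_pos: [629.1, 235.0, 45.6]
eef_rot: [3.141, -0.0, 1.571]
wrist_force: [-1.3, -0.5, 6.0]
finger_gap: 0.2
finger_force: 3.2
```

```bash
python3 -m jog '[[0,[0,0,0.02],0],[0,[0,0,0],0],[0,[0,0,-0.3],0],[0,[0,0,-0.7],0],[0,[0,0,-0.8],0],[0,[0,0,-0.8],0],[0,[0,0,0],0],[0,[0,0,0],0]]'; python3 - <<'E'
from h import *
o=[]
for c in("scene","side"):
    a=cv2.imread(f"pics/{c}0.png");b=camera(c)[:,:,::-1]
    P=[(140,205),(270,170),(345,190)] if c=="scene" else [(240,120),(220,195),(140,220)]
    for i in(a,b):o.append(np.hstack([cv2.resize(i[y:y+50,x:x+60],(240,148),interpolation=2) for x,y in P]))
cv2.imwrite("pics/end.png",np.vstack(o))
E
```

```text
clock: 15.9
eef_pos: [629.0, 235.0, 175.1]
eef_rot: [3.141, -0.0, 1.571]
wrist_force: [-0.3, 0.0, -0.5]
finger_gap: 0.6
finger_force: 0.0
```

View pics/end.png

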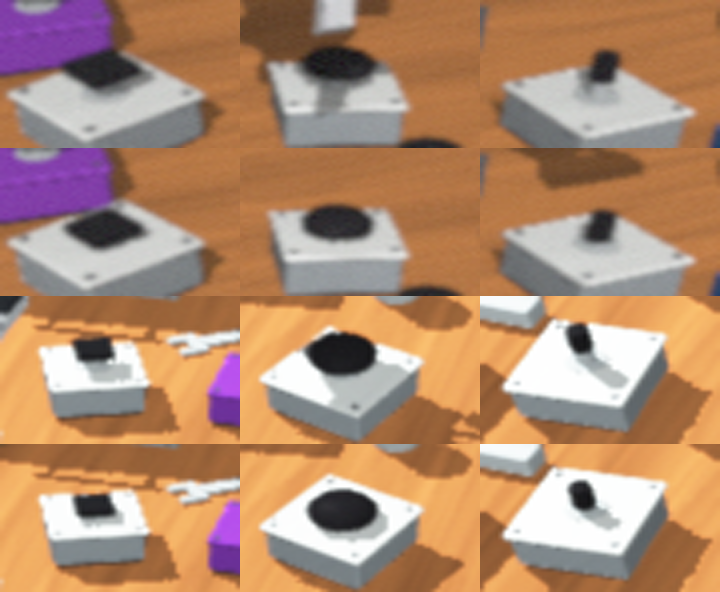

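Before-and-after rows for both cameras show all three heads clearly lower and the boxes where they were.

```bash
python3 -c "
from cell import *
print(sign_off())"
```

```text
the job is handed in; nothing more can be done
None
```

I pressed the square, mushroom and plunger buttons in that order, each to about its stop at 10 N or less; the last pictures show all three in and their boxes unmoved, I never went near the bar button, and the job is handed in with no verdict returned.

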